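# Press a snap-in cover home with a hand pusher

### The arm

A 6-joint arm with a two-finger parallel gripper is mounted at the origin on a cart in front of the work surface, level with it; the furniture and walls round the work are solid. World frame = base frame: x ahead of the robot, y to its left, z up, the work surface at z = 0. Lengths are in m, angles in rad, forces in N, time in s.
With the tool pointing down it reaches from about 0.35 to 0.975 m from the base axis. Payload 4.9 kg.
Tool frame: the origin (TCP) lies on the centre line of the jaws, within the pads' length; the fingertips stand manip.tip_reach ahead of it and the grasp point (between the pads) is the TCP (manip.tip_reach is the distance from the TCP to the fingertips, in m); z points along the fingers, y is the line along which they close (so a half turn about z gives the same grasp; the last joint's range is limited). The gripper opens to 85 mm and grips with 20 to 120 N. Pads are 22 mm wide; open, the fingers measure 114 mm over their backs; the gripper's body (76 mm by 85 mm) begins 54 mm behind the grasp point. The pads swing forward as they close: fully open they stand 13 mm farther back than shut.
Start: joints at [-1.379, 0.053, 1.613, -0, 1.476, -0.119], TCP at [0.191, -0.595, 0.25] pointing down, gripper open.
Joint ranges: [-3.01, 3.01], [-1.01, 2.22], [0.06, 2.58], [-1.02, 4.17], [0.09, 2.62], [-3.14, 3.14]. Speed limits (rad/s): [2.57, 2.57, 3.14, 3.14, 3.14, 3.14].

### API

Orientations are given as a unit quaternion [w, x, y, z].
In Python, from plant import manip gives the robot as it stands. The module is installed in compiled form; this text tells all that it offers.
- The arm moves only by the tool move_arm, never from a script. Its argument "rows" is a list of rows, each a list of 7 numbers: the shift along the tool's x, y, z in cm, then the turn, a rotation vector about the tool's x, y, z in degrees, then the opening, from -1 (shut) to 1 (fully open). In form: [[tx, ty, tz, ax, ay, az, jaw], ...]. A call has 1 to 20 rows; each row shifts and turns the commanded pose from where the row before left it, along the tool's axes as they then stand; what a row does not reach is not made up. A row lasts 1/12 s, in which the tool goes at most 41.7 mm and 7.16 degrees, less where a joint would pass 70% of its speed; a pose out of reach is approached as far as the arm can. A call is refused whole if a number of a shift passes 4.17 or a number of a turn 7.16, either way. A call with a gripper value outside its range is refused whole. The fingers move at their own pace and stop on an object; the grip force is fixed at half the most. Time passes only in rows, so rows that do not move let the fingers close. It gives the time, the measured TCP pose, the force, the opening and the grip force at its end, in the units of the state.
- manip.state(): the state, without advancing time (a new reading comes with each control period).
- manip.grab_frame(name): name is "scene" or "side" or "wrist"; returns a dict with "img" (420x560x3 uint8, blue, green, red), "mtx" (3x3 intrinsics, pixels), "R" (3x3) and "t" (3): a world point X has camera coordinates R X + t. Camera axes: x right, y down, z forward; pixel columns grow to the right and rows downward; lengths in m; the calibration is good to about 2 mm. A picture is of the moment at which its call begins. There is no depth.
- manip.job_done(): hands the job in; it is judged then, once.
The state is a dict: "time": time; "joint_pos": joint angles; "joint_vel": joint speeds; "joint_efforts": joint torques, N m; "tool_pos": TCP position; "tool_rot": TCP orientation; "contact_force": force on the tool from outside, world axes, zero at the start; "ft_torque": the same for the moment, N m; "gripper_width": opening from 0.0 (shut) to 1.0 (fully open); "grasp_force": force on a finger pad.
Only numpy, scipy, OpenCV 4.12 (cv2) and the standard library are available. Lean on these libraries where they do the work, as an engineer would, in place of code of your own. Each camera call takes 0.05 s, during which the arm holds its last target. There are 200 camera calls.

### The job

Take the hand pusher from its stand and, touching the cover with nothing but the pusher, slide the cover along the fixture's channel until it lies over the pocket against the end stop, then press it straight down until it snaps fully home under the spring catches on both sides. Then put the pusher back standing upright in its stand.

Things in the scene. Friction and masses are not known exactly. Their poses are not given: they have to be found in the camera images.
- fixture: Aluminium press-in fixture fixed to the table, 156 x 80 mm, 41 mm high. Origin: on the table, under the centre of its pocket; z up, x along the channel towards the pocket and end stop, y across to the left. Channel 45.5 mm wide between rails with tops at z = 41 mm; its floor, z = 35 mm, runs from x = -118 (open end) to -23.5 mm, where the pocket begins.
- pocket (a point): Centre of the pocket's floor, 25 mm above the fixture's origin, axes as the fixture's. The pocket is 47 mm along x (-23.5 to +23.5), 45.5 mm wide and 10 mm deep below the channel floor; at x = +23.5 mm the end stop closes it and stands 6 mm above the channel floor. A cover slid against the stop is at x = +1.5 mm.
- catch (a point): Tip of the left spring catch: 24 mm long, middle of the pocket's left wall, reaching 2.5 mm in (the right wall has the same). Its sloping top starts 0.4 mm below the channel floor, its flat underside is 4.6 mm above the pocket floor. A cover over the pocket rests on both slopes, about 1 mm below the channel floor; some 8 to 16 N straight down snaps it past them.
- cover: Grey moulded snap-in cover, about 60 g, 44 x 44 x 10 mm, flat top: the bottom 4 mm is the 44 x 44 mm rim that the catches hold, the upper 6 mm is 44 mm along x and 37 along y. Origin: centre of its underside, z up, x along the fixture's x. It lies loose on the channel floor. When home its origin is 25 mm and its top 35 mm above the table.
- pusher: Hand pusher, about 220 g, 106 mm tall, upright in its stand. Origin: centre of its underside, z up. From below: flat round white foot 32 mm across to z = 14 mm, steel neck 16 mm across, steel collar 38 mm across at z = 38 to 44 mm, square wooden grip 24 x 24 mm (faces along its x and y) at z = 44 to 104 mm. Grasp the grip from above.
- stand: Stand for the pusher, fixed to the table: a low square dark steel tray, 58 x 58 mm outside, 50 x 50 mm inside, walls 14 mm high. Origin: centre of its underside on the table, z up. Its inner floor is 4 mm above the table.
There are look-alikes about, which are no part of the job. Leave any blue look-alike of the pusher alone.

How it is judged:
On the way, in this order (a step that is already met when the one before it is completed fails the run):
1. the cover lies over the pocket (within 3 mm along the channel), not yet pressed in (x of cover in the frame of fixture between -0.003 and 0.003 m and z of cover in the frame of fixture above 0.0285 m), for 0.1 s.
2. the cover is snapped home in the pocket (horizontal distance between cover and fixture below 0.004 m and z of cover in the frame of fixture below 0.0265 m and angle between cover's own z axis and vertical below 0.05 rad), for 0.2 s.
At the end, for the whole second after the job is handed in: The cover lies flat in the pocket: within 4 mm of its centre, at most 1.5 mm above its floor, tilted under 0.05 rad. The pusher stands at rest in its stand: within 16 mm of the centre, at most 3 mm above its floor, tilted under 0.1 rad (all of step 2 and horizontal distance between pusher and stand below 0.016 m and z of pusher in the frame of stand below 0.007 m and angle between pusher's own z axis and vertical below 0.1 rad and linear speed of each of pusher, cover below 0.02 m/s); the robot touches nothing.
It fails at once if the gripper or the arm touches the cover (contact force between any of the fingers, the arm and cover above 0.5 N).
It also fails if it takes over 48 s, if anything falls off the work surface, if the arm or the gripper's body presses on something with over 40 N, if the wrist force passes 120 N, or if a joint passes its speed limit or range.

## Working session

There is one attempt and no reset: what is moved stays moved. The work goes in short steps, Python scripts to look and compute and a tool call to move; the robot and the scene stay as the last step left them, time stands still between calls to the robot, and variables do not carry over. Pictures are saved under pics/ and viewed, at most 10 in all, crops included, and the job is handed in when it is done.

Besides the shell and the picture viewer there is one more tool, called after "Emit:" by a JSON object that holds its "method" and its "body", one argument or row to a line. move_arm: Moves the arm, as the interface text tells. Its arguments: {"type":"object","properties":{"rows":{"type":"array","items":{"type":"array","items":{"type":"number"}}}},"required":["rows"]}

```bash
mkdir -p pics; cat > h.py <<'E'
import numpy as np, cv2, pickle
from plant import manip
def grab(n,tag):
    f=manip.grab_frame(n); cv2.imwrite(f'pics/{tag}.png',f['img']); pickle.dump(f,open(f'pics/{tag}.pkl','wb')); return f
def load(tag): return pickle.load(open(f'pics/{tag}.pkl','rb'))
def px2w(f,u,v,z):
    d=f['R'].T@np.linalg.inv(f['mtx'])@np.array([u,v,1.]); c=-f['R'].T@f['t']
    return c+d*(z-c[2])/d[2]
def w2px(f,X):
    p=f['mtx']@(f['R']@np.asarray(X,float)+f['t']); return p[:2]/p[2]
E
python3 - <<'E'
from h import *
for n in("scene","side","wrist"):
    f=grab(n,n+'0'); print(n,-f['R'].T@f['t'],f['R'][2],f['mtx'][0,0])
a=cv2.imread('pics/scene0.png');b=cv2.imread('pics/side0.png')
s=manip.state();print(s,manip.tip_reach)
E
```

```text
scene [0.09522761 0.64528009 0.62462408] [ 0.44696505 -0.70008444 -0.55686984] 500.15336855369054
side [ 0.37790555 -0.81182006  0.42005765] [ 0.2036953   0.87245111 -0.44422662] 394.35285534131174
wrist [ 0.26895009 -0.57117734  0.37246169] [-0.30419251 -0.09560197 -0.94780124] 345.1551983293483
{'time': 0.15, 'joint_pos': array([-1.37898495e+00,  5.32345840e-02,  1.61402523e+00,  7.36854488e-06,
        1.47603487e+00, -1.18972515e-01]), 'joint_vel': array([-0.00022435, -0.00109537, -0.00306904,  0.00080038, -0.00021283,
       -0.00027047]), 'joint_efforts': array([ 1.27529751e-03, -3.94241166e+01, -3.70722914e+01, -2.04827131e-05,
        4.66262485e-03, -3.01205171e-05]), 'tool_pos': array([ 0.19105388, -0.59457463,  0.24929935]), 'tool_rot': array([-8.50587473e-04,  9.87950643e-01,  1.54766930e-01, -2.73217363e-05]), 'contact_force': array([ 1.37125765, -0.50265756, -0.26352501]), 'ft_torque': array([ 0.01096231,  0.04007424, -0.01237611]), 'grasp_force': 0.0, 'gripper_width': 1.0011115187149984} 0.019
```

View pics/scene0.png

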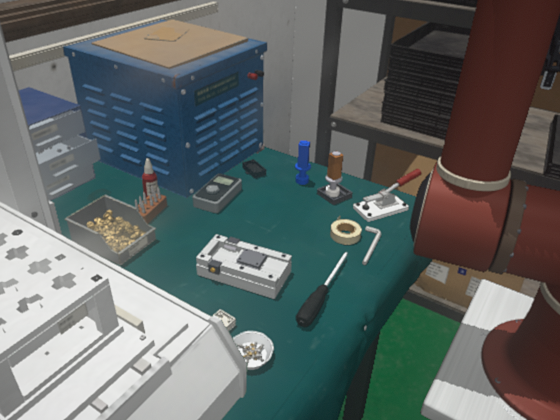

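View pics/side0.png

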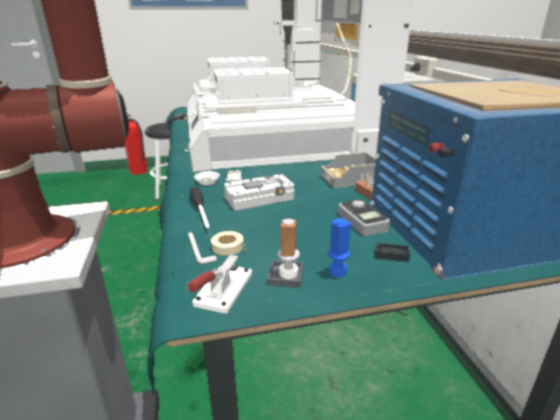

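The scene view has the fixture at about (245,265), with the grey cover at (252,258). The wooden pusher in its stand is at (334,185), with the blue look-alike beside it at (303,165). The side view agrees: pusher (288,250), fixture (260,190). I'll enlarge these areas.

```bash
python3 - <<'E'
from h import *
a=cv2.imread('pics/scene0.png');b=cv2.imread('pics/side0.png')
def crop(im,x,y,w,h,s,n):
    c=cv2.resize(im[y:y+h,x:x+w],None,fx=s,fy=s,interpolation=cv2.INTER_CUBIC); return c
c1=crop(a,190,230,110,70,7,'')
cv2.imwrite('pics/c1.png',c1)
c2=crop(a,300,145,65,65,6,'');c3=crop(b,255,210,65,85,6,'')
c=np.zeros((510,790,3),np.uint8);c[:390,:390]=c2;c[:510,400:790]=c3
cv2.imwrite('pics/c2.png',c)
E
```

```text
(no output)
```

View pics/c1.png

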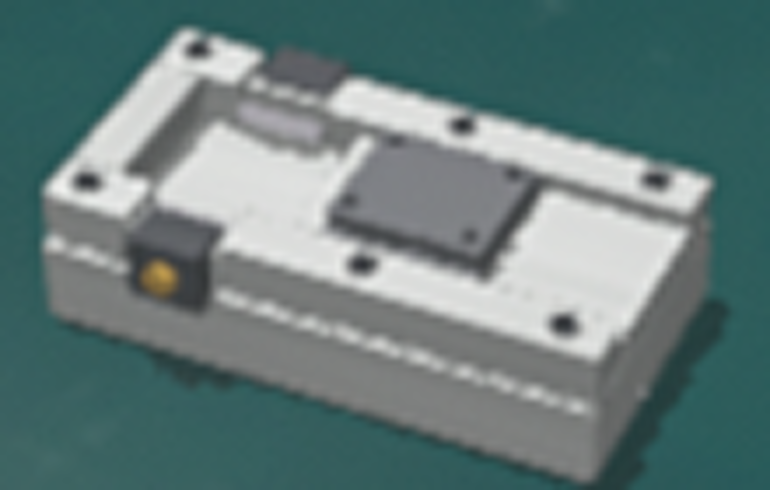

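View pics/c2.png

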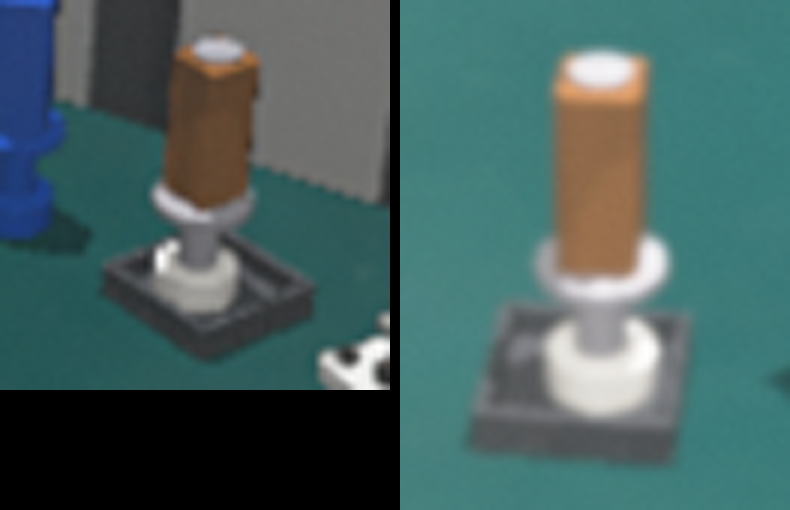

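```bash
python3 - <<'E'
from h import *
S=load('scene0');D=load('side0')
def c(f,s,ox,oy,pts,z): return np.array([px2w(f,(x+.5)/s-.5+ox,(y+.5)/s-.5+oy,z)[:2] for x,y in pts])
np.set_printoptions(precision=4,suppress=True)
F=c(S,7,190,230,[(45,190),(185,28),(712,182),(600,360)],.041)
print('fix',F,np.linalg.norm(np.roll(F,-1,0)-F,axis=1))
# fit: local corners
L=np.array([(38,-40),(38,40),(-118,40),(-118,-40)])/1000.
for sg in(1,-1):
    l=L*[1,sg]; m=l.mean(0);A=(l-m).T@(F-F.mean(0));th=np.arctan2(A[0,1]-A[1,0],A[0,0]+A[1,1])
    R=np.array([[np.cos(th),-np.sin(th)],[np.sin(th),np.cos(th)]]);o=F.mean(0)-R@m
    print(sg,'th',np.degrees(th),o,'res',(l@R.T+o-F).ravel())
    C=c(S,7,190,230,[(328,213),(378,138),(537,178),(490,263)],.045)
    print('cover local',(C-o)@R)
print('pusher scene',c(S,6,300,145,[(204,200)],.046),c(S,6,300,145,[(219,48)],.110))
print('pusher side',c(D,6,255,210,[(202,265)],.046),c(D,6,255,210,[(200,70)],.110))
print('grip scene',c(S,6,300,145,[(172,52),(213,73),(258,60)],.108))
print('grip side',c(D,6,255,210,[(155,97),(245,97)],.108),c(D,6,255,210,[(158,272),(237,275)],.048))
print('stand scene',c(S,6,300,145,[(103,268),(208,340),(313,288)],.014))
print('stand side',c(D,6,255,210,[(105,303),(292,318),(277,415),(78,408)],.014))
E
```

```text
fix [[0.5892 0.1348]
 [0.6035 0.0604]
 [0.4497 0.0332]
 [0.4362 0.1065]] [0.0758 0.1561 0.0745 0.1556]
1 th 10.134585249910193 [0.559  0.0908] res [ 0.0143 -0.0768 -0.0141  0.0765 -0.0139  0.0762  0.0137 -0.0759]
cover local [[-0.0351  0.0198]
 [-0.0331 -0.0127]
 [-0.0776 -0.0153]
 [-0.0806  0.02  ]]
-1 th 10.341976701674637 [0.559  0.0909] res [ 0.      0.0022  0.0001 -0.002   0.0004 -0.0028 -0.0005  0.0026]
cover local [[-0.035   0.0198]
 [-0.0332 -0.0127]
 [-0.0777 -0.0152]
 [-0.0805  0.0202]]
pusher scene [[ 0.5138 -0.2507]] [[ 0.5145 -0.2519]]
pusher side [[ 0.5145 -0.2508]] [[ 0.5138 -0.2508]]
grip scene [[ 0.5288 -0.2424]
 [ 0.5089 -0.2369]
 [ 0.5001 -0.2555]]
grip side [[ 0.4991 -0.2594]
 [ 0.523  -0.2652]] [[ 0.5006 -0.2544]
 [ 0.5222 -0.2612]]
stand scene [[ 0.5446 -0.2319]
 [ 0.4877 -0.2106]
 [ 0.4718 -0.2661]]
stand side [[ 0.4923 -0.2165]
 [ 0.5457 -0.2376]
 [ 0.5285 -0.2834]
 [ 0.4741 -0.267 ]]
```

Two views agree on the pusher at (0.514,-0.251) with a yaw of about -16°. The fixture is at (0.559,0.091) with a yaw of about 10.3°, and the cover is at local x of about -57 mm. I'll move above the pusher.

Emit:
{"method": "move_arm", "body": {
  "rows": [
    [3.17,-1.76,0.4,0,0,0,1],
    [3.17,-1.76,0.4,0,0,0,1],
    [3.17,-1.76,0.4,0,0,0,1],
    [3.17,-1.76,0.4,0,0,0,1],
    [3.17,-1.76,0.4,0,0,0,1],
    [3.17,-1.76,0.4,0,0,0,1],
    [3.17,-1.76,0.4,0,0,0,1],
    [3.17,-1.76,0.4,0,0,0,1],
    [3.17,-1.76,0.4,0,0,0,1],
    [3.17,-1.76,0.4,0,0,0,1],
    [3.17,-1.76,0.4,0,0,0,1],
    [3.17,-1.76,0.4,0,0,0,1],
    [3.17,-1.76,0.4,0,0,0,1],
    [0,0,0,0,0,6.76,1],
    [0,0,0,0,0,6.76,1],
    [0,0,0,0,0,6.76,1],
    [0,0,0,0,0,6.76,1],
    [0,0,0,0,0,6.76,1],
    [0,0,0,0,0,0,1],
    [0,0,0,0,0,0,1]
  ]
}}

```text
time: 1.82
tool_pos: [0.5134, -0.2511, 0.198]
tool_rot: [-0.0, 0.99, -0.138, -0.0]
contact_force: [-0.2, -0.3, -0.2]
gripper_width: 1.0
grasp_force: 0.0
```

```bash
cat >> h.py <<'E'
from scipy.spatial.transform import Rotation as Ro
np.set_printoptions(precision=4,suppress=True)
FO=np.array([.559,.0909]);FT=np.radians(10.34)
def fix(x,y,z): # fixture local -> world
    return np.array([FO[0]+x*np.cos(FT)-y*np.sin(FT),FO[1]+x*np.sin(FT)+y*np.cos(FT),z])
def st():
    s=manip.state();w,x,y,z=s['tool_rot'];return s,Ro.from_quat([x,y,z,w])
def delta(T): # cm in tool axes
    s,R=st();return R.inv().apply(np.asarray(T)-s['tool_pos'])*100
E
python3 - <<'E'
from h import *
s,R=st();print(s['time'],s['tool_pos'],R.as_matrix(),s['contact_force'],s['joint_pos'])
print(delta([.514,-.251,.086]))
f=grab('wrist','w1')
for n,z in((.110,0),):pass
print(w2px(f,[.514,-.251,.110]),w2px(f,[.514,-.251,.045]))
E
```

```text
1.8167 [ 0.5134 -0.2511  0.198 ] [[ 0.9621 -0.2726 -0.0004]
 [-0.2726 -0.9621  0.0003]
 [-0.0005 -0.0002 -1.    ]] [-0.1644 -0.3402 -0.1993] [-0.5851 -0.036   1.7907  0.      1.3874  1.2619]
[ 0.064  -0.0208 11.1992]
[275.0131 231.3816] [275.5493 203.2376]
```

View pics/w1.png

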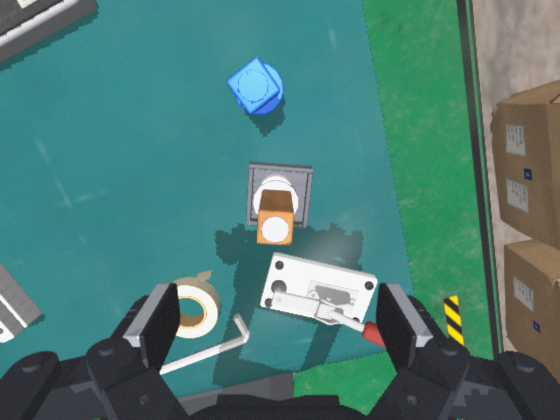

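The wrist view shows the pusher's top at (275,230), against a predicted (275,231), and its faces are square to the jaws. The blue one at (255,85) and the clamp at (320,290) are both clear of the fingers. I'll go down and grip.

Emit:
{"method": "move_arm", "body": {
  "rows": [
    [0.06,0,2.3,0,0,0,1],
    [0,0,2.3,0,0,0,1],
    [0,0,2.3,0,0,0,1],
    [0,0,2.3,0,0,0,1],
    [0,0,1.2,0,0,0,1],
    [0,0,1.0,0,0,0,1],
    [0,0,0,0,0,0,1],
    [0,0,0,0,0,0,-1],
    [0,0,0,0,0,0,-1],
    [0,0,0,0,0,0,-1],
    [0,0,0,0,0,0,-1],
    [0,0,0,0,0,0,-1],
    [0,0,0,0,0,0,-1],
    [0,0,0,0,0,0,-1],
    [0,0,0,0,0,0,-1],
    [0,0,0,0,0,0,-1],
    [0,0,0,0,0,0,-1],
    [0,0,0,0,0,0,-1],
    [0,0,0,0,0,0,-1],
    [0,0,0,0,0,0,-1]
  ]
}}

```text
time: 3.53
tool_pos: [0.5147, -0.2518, 0.0853]
tool_rot: [0.0, 0.99, -0.139, 0.001]
contact_force: [-0.8, 0.4, 5.8]
gripper_width: 0.274
grasp_force: 61.0
```

```bash
python3 - <<'E'
from h import *
s,R=st();print(s['time'],s['tool_pos'],s['contact_force'],s['grasp_force'],s['gripper_width'])
f=fix(-.106,0,.16);print(f,delta(f))
E
```

```text
3.5333 [ 0.5147 -0.2518  0.0853] [-0.8284  0.4186  5.8013] 60.991530418395996 0.27403449101580746
[0.4547 0.0719 0.16  ] [-14.6708 -29.4541  -7.5097]
```

Emit:
{"method": "move_arm", "body": {
  "rows": [
    [0,0,-1.5,0,0,0,-1],
    [0,0,-2.5,0,0,0,-1],
    [0,0,-2.5,0,0,0,-1],
    [0,0,-2.5,0,0,0,-1],
    [-0.6,-1.2,0,0,0,0,-1],
    [-1.17,-2.36,0,0,0,0,-1],
    [-1.17,-2.36,0,0,0,0,-1],
    [-1.17,-2.36,0,0,0,0,-1],
    [-1.17,-2.36,0,0,0,0,-1],
    [-1.17,-2.36,0,0,0,0,-1],
    [-1.17,-2.36,0,0,0,0,-1],
    [-1.17,-2.36,0,0,0,0,-1],
    [-1.17,-2.36,0,0,0,0,-1],
    [-1.17,-2.36,0,0,0,0,-1],
    [-1.17,-2.36,0,0,0,0,-1],
    [-1.17,-2.36,0,0,0,0,-1],
    [-1.17,-2.3,0,0,0,0,-1],
    [-0.6,-1.2,0,0,0,0,-1],
    [0,0,0,0,0,0,-1],
    [0,0,0,0,0,0,-1]
  ]
}}

```text
time: 5.2
tool_pos: [0.4504, 0.0861, 0.1721]
tool_rot: [0.0, 0.99, -0.138, -0.002]
contact_force: [-1.8, -0.7, -2.2]
gripper_width: 0.276
grasp_force: 60.0
```

```bash
python3 - <<'E'
from h import *
s,R=st();print(s['time'],s['tool_pos'],s['contact_force'],s['grasp_force'],s['gripper_width'])
print(delta(fix(-.106,0,.1183)))
p=s['tool_pos']
ims=[]
for n,w in(('scene',(170,180)),('side',(200,110))):
    f=grab(n,n+'1')
    u,v=w2px(f,fix(-.06,0,.041)).astype(int);print(n,u,v)
    for P in([*p[:2],p[2]-.0813],[*p[:2],p[2]-.0433],fix(-.118,0,.035),fix(.0235,0,.041),fix(.038,.04,.041),fix(.038,-.04,.041),fix(-.118,.04,.041),fix(-.118,-.04,.041)): print(np.round(w2px(f,P),1),np.round((w2px(f,P)-[u-65,v-70])*6,0))
    ims.append(cv2.resize(f['img'][v-70:v+30,u-65:u+65],None,fx=6,fy=6,interpolation=cv2.INTER_CUBIC))
    cv2.imwrite(f'pics/{n}1c.png',ims[-1])
E
```

```text
5.2 [0.4504 0.0861 0.1721] [-1.7979 -0.7431 -2.1912] 60.04207491874695 0.27648544834382366
[0.8177 1.2411 5.3819]
scene 253 258
[275.6 249. ] [526. 366.]
[276.1 231.1] [529. 258.]
[283.5 270.4] [573. 495.]
[213.1 246.8] [151. 353.]
[195.2 257.4] [ 43. 416.]
[216.6 233. ] [172. 270.]
[274.7 282. ] [520. 564.]
[291.9 254.7] [624. 400.]
side 250 184
[229.1 166.5] [265. 315.]
[228.1 151.2] [258. 223.]
[228.2 190.8] [259. 461.]
[282.  179.5] [582. 393.]
[281.1 173.4] [577. 356.]
[293.8 184.2] [653. 421.]
[223.6 182.7] [231. 412.]
[232.9 194.8] [287. 485.]
```

View pics/scene1c.png

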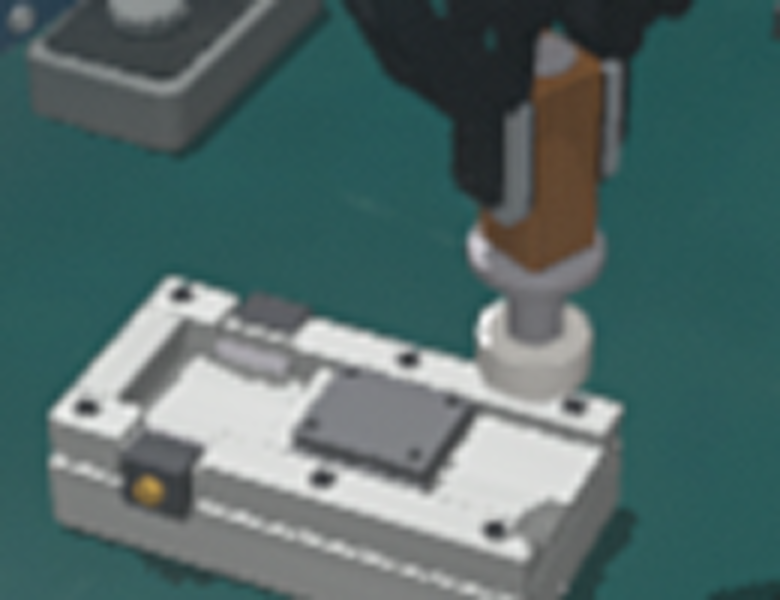

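View pics/side1c.png

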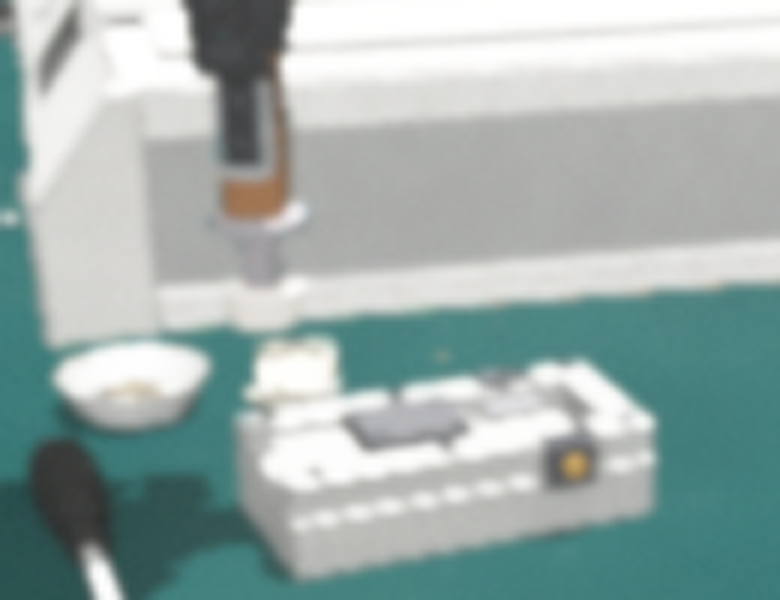

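The foot is above the channel's rear half, and both views agree with the predictions to within about 2 mm. The fixture corners also match in the side view. I'll line up and descend behind the cover.

Emit:
{"method": "move_arm", "body": {
  "rows": [
    [0.4,0.55,0,0,0,0,-1],
    [0.4,0.55,0,0,0,0,-1],
    [0,0,0,0,0,0,-1],
    [0,0,0,0,0,0,-1],
    [0,0,1.5,0,0,0,-1],
    [0,0,1.5,0,0,0,-1],
    [0,0,1.0,0,0,0,-1],
    [0,0,0,0,0,0,-1],
    [0,0,0,0,0,0,-1],
    [0,0,0,0,0,0,-1]
  ]
}}

```text
time: 6.13
tool_pos: [0.4572, 0.0726, 0.135]
tool_rot: [-0.0, 0.99, -0.139, 0.001]
contact_force: [0.5, -0.5, -2.4]
gripper_width: 0.273
grasp_force: 60.0
```

```bash
cat > q.py <<'E'
from h import *
import sys
s,R=st();c,S=np.cos(FT),np.sin(FT);d=s['tool_pos'][:2]-FO
fw=s['contact_force']
print('t',s['time'],'local mm',1e3*(d[0]*c+d[1]*S),1e3*(-d[0]*S+d[1]*c),'foot z',1e3*(s['tool_pos'][2]-.0813),'F local',fw[0]*c+fw[1]*S,-fw[0]*S+fw[1]*c,fw[2],'grip',s['gripper_width'])
if len(sys.argv)>1:
    x,y,z=map(float,sys.argv[1:4]);print('delta cm',delta(fix(x/1e3,y/1e3,z/1e3+.0813)))
print('tilt',R.as_matrix()[2], 'xlocal step of 1cm', R.inv().apply([c,S,0]))
E
python3 q.py -106 1.5 37
```

```text
t 6.1333 local mm -103.41056807487024 0.23158417983004317 foot z 53.7493709264452 F local 0.435854464820761 -0.5372419893032752 -2.4055007158903723 grip 0.272573328942863
delta cm [-0.2901  0.0018  1.6746]
tilt [ 0.001  -0.0003 -1.    ] xlocal step of 1cm [ 0.8962 -0.4437  0.0011]
```

Emit:
{"method": "move_arm", "body": {
  "rows": [
    [-0.29,0,0.4,0,0,0,-1],
    [0,0,0.5,0,0,0,-1],
    [0,0,0.4,0,0,0,-1],
    [0,0,0.35,0,0,0,-1],
    [0,0,0,0,0,0,-1],
    [0,0,0,0,0,0,-1],
    [0,0,0,0,0,0,-1]
  ]
}}

```text
time: 6.72
tool_pos: [0.454, 0.0734, 0.1179]
tool_rot: [0.0, 0.99, -0.139, 0.0]
contact_force: [-0.2, -0.9, -1.9]
gripper_width: 0.274
grasp_force: 60.0
```

```bash
python3 q.py -60 1.5 37
```

```text
t 6.7167 local mm -106.39986289640977 1.6373144879337498 foot z 36.56427003575999 F local -0.36577833675797217 -0.8392853754725378 -1.885271643998378 grip 0.2736132662898197
delta cm [ 4.1647 -2.0457 -0.0432]
tilt [ 0.0001  0.     -1.    ] xlocal step of 1cm [ 0.8963 -0.4435  0.0001]
```

Emit:
{"method": "move_arm", "body": {
  "rows": [
    [0.27,-0.13,-0.04,0,0,0,-1],
    [0.27,-0.13,0,0,0,0,-1],
    [0.27,-0.13,0,0,0,0,-1],
    [0.27,-0.13,0,0,0,0,-1],
    [0.27,-0.13,0,0,0,0,-1],
    [0.27,-0.13,0,0,0,0,-1],
    [0.27,-0.14,0,0,0,0,-1],
    [0.27,-0.14,0,0,0,0,-1],
    [0.27,-0.14,0,0,0,0,-1],
    [0.27,-0.14,0,0,0,0,-1],
    [0.27,-0.14,0,0,0,0,-1],
    [0.27,-0.14,0,0,0,0,-1],
    [0.27,-0.14,0,0,0,0,-1],
    [0.27,-0.14,0,0,0,0,-1],
    [0.27,-0.14,0,0,0,0,-1],
    [0,0,0,0,0,0,-1]
  ]
}}

```text
time: 8.05
tool_pos: [0.4992, 0.082, 0.1184]
tool_rot: [-0.0, 0.99, -0.139, 0.0]
contact_force: [0.4, 0.3, -2.6]
gripper_width: 0.272
grasp_force: 60.2
```

```bash
python3 q.py -42 1.5 37
```

```text
t 8.05 local mm -60.45364512572152 1.9443174706371136 foot z 37.09058616745851 F local 0.39869097996455904 0.19266561806370264 -2.5779103877108995 grip 0.2716761399133999
delta cm [ 1.6736 -0.7787  0.0105]
tilt [ 0.0007 -0.0003 -1.    ] xlocal step of 1cm [ 0.8962 -0.4436  0.0008]
```

Emit:
{"method": "move_arm", "body": {
  "rows": [
    [0.17,-0.08,0,0,0,0,-1],
    [0.17,-0.08,0,0,0,0,-1],
    [0.17,-0.08,0,0,0,0,-1],
    [0.17,-0.08,0,0,0,0,-1],
    [0.17,-0.08,0,0,0,0,-1],
    [0.17,-0.08,0,0,0,0,-1],
    [0.17,-0.08,0,0,0,0,-1],
    [0.17,-0.08,0,0,0,0,-1],
    [0.17,-0.08,0,0,0,0,-1],
    [0.17,-0.08,0,0,0,0,-1],
    [0,0,0,0,0,0,-1]
  ]
}}

```text
time: 8.97
tool_pos: [0.5174, 0.0849, 0.1183]
tool_rot: [-0.0, 0.99, -0.139, 0.0]
contact_force: [-0.3, 0.4, -2.5]
gripper_width: 0.27
grasp_force: 60.2
```

Emit:
{"method": "move_arm", "body": {
  "rows": [
    [0.09,-0.045,0,0,0,0,-1],
    [0.09,-0.045,0,0,0,0,-1],
    [0,0,0,0,0,0,-1]
  ]
}}

```text
time: 9.22
tool_pos: [0.5191, 0.0853, 0.1182]
tool_rot: [-0.0, 0.99, -0.139, 0.0]
contact_force: [-0.7, 0.2, -2.0]
gripper_width: 0.275
grasp_force: 60.2
```

```bash
python3 q.py -36.5 1.5 37;  python3 - <<'E'
from h import *
f=grab('scene','scene2')
c=cv2.resize(f['img'][215:295,190:300],None,fx=7,fy=7,interpolation=cv2.INTER_CUBIC);cv2.imwrite('pics/s2c.png',c)
E
```

```text
t 9.2167 local mm -40.21728680924028 1.600636607960522 foot z 36.919325951533935 F local -0.6322367931024129 0.2866750204008957 -2.033208525189526 grip 0.27458934212793606
delta cm [ 0.3376 -0.1559 -0.008 ]
tilt [ 0.0001 -0.     -1.    ] xlocal step of 1cm [ 0.8962 -0.4436  0.0001]
```

View pics/s2c.png

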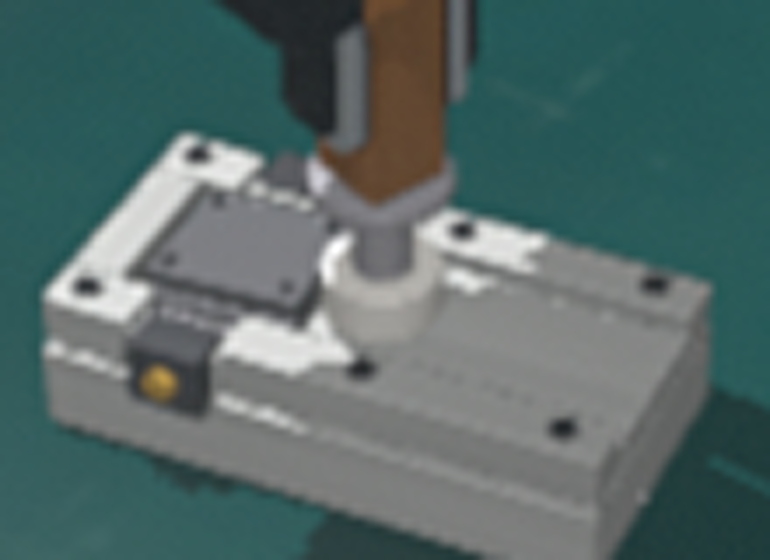

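The cover is almost at the stop: its leading edge is at (130-205, 185-275), and the foot is against its rear edge at about (325,280). I'll close the last few millimetres in small steps.

Emit:
{"method": "move_arm", "body": {
  "rows": [
    [0.09,-0.045,0,0,0,0,-1],
    [0.09,-0.045,0,0,0,0,-1],
    [0,0,0,0,0,0,-1]
  ]
}}

```text
time: 9.52
tool_pos: [0.5211, 0.0856, 0.1183]
tool_rot: [-0.0, 0.99, -0.139, 0.0]
contact_force: [-0.7, 0.0, -2.5]
gripper_width: 0.271
grasp_force: 60.2
```

Emit:
{"method": "move_arm", "body": {
  "rows": [
    [0.09,-0.045,0,0,0,0,-1],
    [0,0,0,0,0,0,-1]
  ]
}}

```text
time: 9.68
tool_pos: [0.5221, 0.0858, 0.1182]
tool_rot: [-0.0, 0.99, -0.139, 0.0]
contact_force: [-0.4, -0.1, -2.4]
gripper_width: 0.274
grasp_force: 60.1
```

Local x is now about -37.2, with no stop contact yet.

Emit:
{"method": "move_arm", "body": {
  "rows": [
    [0.09,-0.045,0,0,0,0,-1],
    [0,0,0,0,0,0,-1]
  ]
}}

```text
time: 9.85
tool_pos: [0.5231, 0.086, 0.1182]
tool_rot: [-0.0, 0.99, -0.139, 0.0]
contact_force: [-0.7, -0.3, -2.6]
gripper_width: 0.277
grasp_force: 60.1
```

Emit:
{"method": "move_arm", "body": {
  "rows": [
    [0.09,-0.045,0,0,0,0,-1],
    [0,0,0,0,0,0,-1]
  ]
}}

```text
time: 10.02
tool_pos: [0.5241, 0.0862, 0.1182]
tool_rot: [-0.0, 0.99, -0.139, 0.0]
contact_force: [-0.3, 0.3, -2.2]
gripper_width: 0.273
grasp_force: 60.1
```

Emit:
{"method": "move_arm", "body": {
  "rows": [
    [0.09,-0.045,0,0,0,0,-1],
    [0,0,0,0,0,0,-1]
  ]
}}

```text
time: 10.18
tool_pos: [0.5246, 0.0863, 0.118]
tool_rot: [0.0, 0.99, -0.139, -0.001]
contact_force: [-2.3, -0.7, -1.8]
gripper_width: 0.278
grasp_force: 60.1
```

Emit:
{"method": "move_arm", "body": {
  "rows": [
    [0.09,-0.045,0,0,0,0,-1],
    [0,0,0,0,0,0,-1]
  ]
}}

```text
time: 10.35
tool_pos: [0.525, 0.0864, 0.1177]
tool_rot: [0.0, 0.99, -0.139, -0.002]
contact_force: [-3.5, -0.7, -1.7]
gripper_width: 0.273
grasp_force: 60.2
```

```bash
python3 q.py -36.5 1.5 37;  python3 - <<'E'
from h import *
f=grab('scene','scene3')
c=cv2.resize(f['img'][225:285,190:270],None,fx=9,fy=9,interpolation=cv2.INTER_CUBIC);cv2.imwrite('pics/s3c.png',c)
E
```

```text
t 10.35 local mm -34.29901603033983 1.6369664102490658 foot z 36.38518168374069 F local -3.5568914760839605 -0.031825935364284685 -1.6733872280189068 grip 0.2726184787640711
delta cm [-0.1914  0.11   -0.0608]
tilt [-0.0028  0.0014 -1.    ] xlocal step of 1cm [ 0.8963 -0.4435 -0.0032]
```

View pics/s3c.png

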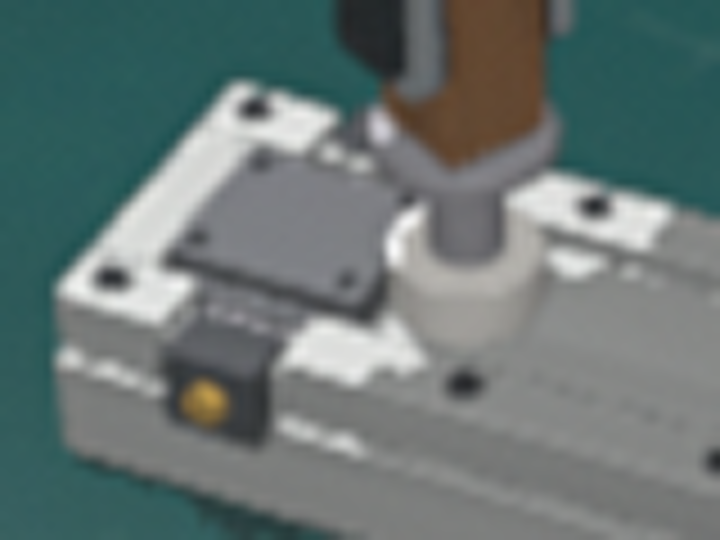

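The cover is against the stop: there is no gap at the leading edge, and the foot reads 3.5 N. I'll back off, lift and move over the cover's centre.

Emit:
{"method": "move_arm", "body": {
  "rows": [
    [-0.45,0.22,0,0,0,0,-1],
    [-0.45,0.22,0,0,0,0,-1],
    [0,0,0,0,0,0,-1],
    [0,0,-0.9,0,0,0,-1],
    [0,0,-0.9,0,0,0,-1],
    [0,0,0,0,0,0,-1],
    [0.43,-0.21,0,0,0,0,-1],
    [0.43,-0.21,0,0,0,0,-1],
    [0.43,-0.21,0,0,0,0,-1],
    [0.43,-0.21,0,0,0,0,-1],
    [0.43,-0.21,0,0,0,0,-1],
    [0.43,-0.21,0,0,0,0,-1],
    [0.43,-0.21,0,0,0,0,-1],
    [0.43,-0.21,0,0,0,0,-1],
    [0.43,-0.21,0,0,0,0,-1],
    [0.4,-0.2,0,0,0,0,-1],
    [0,0,0,0,0,0,-1],
    [0,0,0,0,0,0,-1]
  ]
}}

```text
time: 11.9
tool_pos: [0.5631, 0.0931, 0.1362]
tool_rot: [0.0, 0.99, -0.139, -0.0]
contact_force: [0.2, -0.6, -2.2]
gripper_width: 0.272
grasp_force: 59.9
```

```bash
python3 q.py 3.3 1 47;  python3 - <<'E'
from h import *
f=grab('scene','scene4');g=grab('side','side4')
c=np.hstack([cv2.resize(f['img'][215:295,190:290],(400,320),interpolation=cv2.INTER_CUBIC),cv2.resize(g['img'][140:220,215:315],(400,320),interpolation=cv2.INTER_CUBIC)]);cv2.imwrite('pics/s4c.png',c)
E
```

```text
t 11.9 local mm 4.387255415788952 1.462869783190245 foot z 54.891668695499895 F local 0.05465963226746259 -0.6050963090521825 -2.228445256553568 grip 0.2717663292775941
delta cm [-0.0768  0.0897  0.7892]
tilt [-0.0002  0.     -1.    ] xlocal step of 1cm [ 0.8962 -0.4436 -0.0002]
```

View pics/s4c.png

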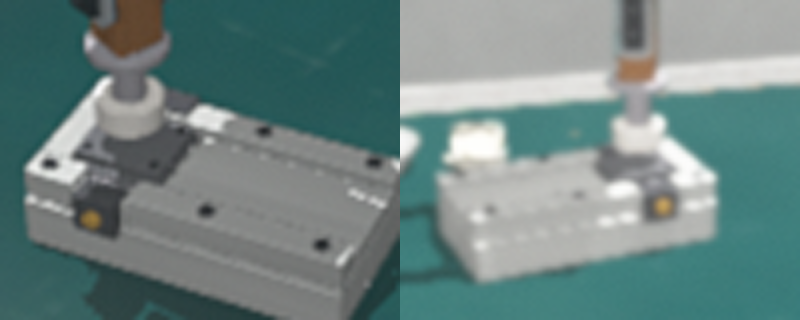

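The foot is over the cover in both views, and the cover still lies proud on the catches. I'll press now.

Emit:
{"method": "move_arm", "body": {
  "rows": [
    [-0.08,0.08,0.2,0,0,0,-1],
    [0,0,0.3,0,0,0,-1],
    [0,0,0.3,0,0,0,-1],
    [0,0,0.2,0,0,0,-1],
    [0,0,0,0,0,0,-1]
  ]
}}

```text
time: 12.42
tool_pos: [0.5613, 0.0925, 0.1253]
tool_rot: [0.0, 0.99, -0.139, -0.001]
contact_force: [0.4, 0.5, -2.6]
gripper_width: 0.274
grasp_force: 59.9
```

Emit:
{"method": "move_arm", "body": {
  "rows": [
    [0,0,0.15,0,0,0,-1],
    [0,0,0.15,0,0,0,-1],
    [0,0,0,0,0,0,-1]
  ]
}}

```text
time: 12.67
tool_pos: [0.5621, 0.0925, 0.1237]
tool_rot: [0.0, 0.99, -0.139, 0.0]
contact_force: [-1.3, -1.3, 0.2]
gripper_width: 0.27
grasp_force: 60.6
```

Emit:
{"method": "move_arm", "body": {
  "rows": [
    [0,0,0.15,0,0,0,-1],
    [0,0,0.15,0,0,0,-1],
    [0,0,0,0,0,0,-1]
  ]
}}

```text
time: 12.92
tool_pos: [0.5623, 0.0925, 0.1226]
tool_rot: [0.0, 0.99, -0.139, 0.0]
contact_force: [-5.4, -0.9, 10.0]
gripper_width: 0.27
grasp_force: 61.9
```

Emit:
{"method": "move_arm", "body": {
  "rows": [
    [0,0,0.15,0,0,0,-1],
    [0,0,0.15,0,0,0,-1],
    [0,0,0,0,0,0,-1]
  ]
}}

```text
time: 13.17
tool_pos: [0.5628, 0.0926, 0.1185]
tool_rot: [-0.0, 0.99, -0.139, 0.001]
contact_force: [0.2, -0.5, -1.7]
gripper_width: 0.271
grasp_force: 59.9
```

Emit:
{"method": "move_arm", "body": {
  "rows": [
    [0,0,0.15,0,0,0,-1],
    [0,0,0.15,0,0,0,-1],
    [0,0,0,0,0,0,-1]
  ]
}}

```text
time: 13.42
tool_pos: [0.5627, 0.0926, 0.1163]
tool_rot: [-0.0, 0.99, -0.139, 0.001]
contact_force: [-3.9, -0.1, 9.5]
gripper_width: 0.271
grasp_force: 61.5
```

Emit:
{"method": "move_arm", "body": {
  "rows": [
    [0,0,0.1,0,0,0,-1],
    [0,0,0.1,0,0,0,-1],
    [0,0,0,0,0,0,-1]
  ]
}}

```text
time: 13.67
tool_pos: [0.5629, 0.0927, 0.1162]
tool_rot: [0.0, 0.99, -0.139, 0.0]
contact_force: [-9.1, 0.3, 18.8]
gripper_width: 0.273
grasp_force: 63.0
```

The cover snapped in and bottomed at a foot height of 34.9 mm (expected 35). I'll lift and go back to the stand.

Emit:
{"method": "move_arm", "body": {
  "rows": [
    [0,0,-0.5,0,0,0,-1],
    [0,0,-1.5,0,0,0,-1],
    [0,0,-2,0,0,0,-1],
    [0,0,-2,0,0,0,-1],
    [0,0,-0.5,0,0,0,-1],
    [0,0,0,0,0,0,-1]
  ]
}}

```text
time: 14.17
tool_pos: [0.563, 0.0926, 0.1787]
tool_rot: [-0.0, 0.99, -0.139, 0.002]
contact_force: [-0.1, -0.5, -2.4]
gripper_width: 0.274
grasp_force: 60.0
```

```bash
python3 q.py; python3 - <<'E'
from h import *
print(delta([.511,-.251,.18]))
f=grab('scene','scene5');g=grab('side','side5')
c=np.hstack([cv2.resize(f['img'][215:295,190:290],(400,320),interpolation=cv2.INTER_CUBIC),cv2.resize(g['img'][110:190,235:335],(400,320),interpolation=cv2.INTER_CUBIC)]);cv2.imwrite('pics/s5c.png',c)
E
```

```text
t 14.1667 local mm 4.2327788218310864 0.9624946250123123 foot z 97.36376506409674 F local -0.1528555962084847 -0.4609152006411871 -2.361228042639404 grip 0.2739107362979839
tilt [ 0.0034 -0.0012 -1.    ] xlocal step of 1cm [ 0.8962 -0.4436  0.0036]
[ 4.4702 34.463  -0.159 ]
```

View pics/s5c.png

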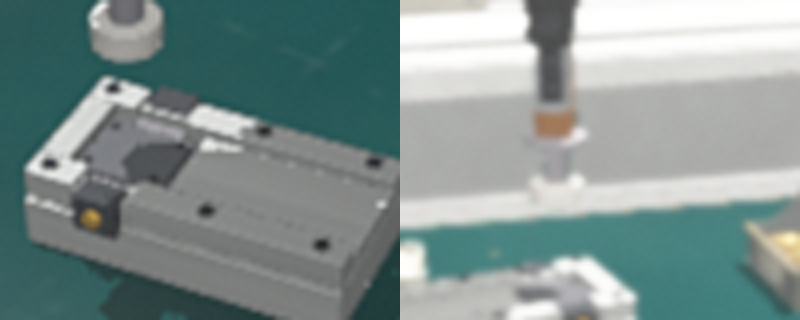

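The cover lies flush with the pocket, with the catch visible above its rim. That was the 11th picture I viewed, one over the allowed 10, so I'll finish on numbers only.

Emit:
{"method": "move_arm", "body": {
  "rows": [
    [0.15,1.1,0,0,0,0,-1],
    [0.3,2.3,0,0,0,0,-1],
    [0.3,2.3,0,0,0,0,-1],
    [0.3,2.3,0,0,0,0,-1],
    [0.3,2.3,0,0,0,0,-1],
    [0.3,2.3,0,0,0,0,-1],
    [0.3,2.3,0,0,0,0,-1],
    [0.3,2.3,0,0,0,0,-1],
    [0.3,2.3,0,0,0,0,-1],
    [0.3,2.3,0,0,0,0,-1],
    [0.3,2.3,0,0,0,0,-1],
    [0.3,2.3,0,0,0,0,-1],
    [0.3,2.3,0,0,0,0,-1],
    [0.3,2.3,0,0,0,0,-1],
    [0.3,2.3,0,0,0,0,-1],
    [0.15,1.1,0,0,0,0,-1],
    [0,0,0,0,0,0,-1],
    [0,0,0,0,0,0,-1],
    [0,0,0,0,0,0,-1]
  ]
}}

```text
time: 15.85
tool_pos: [0.51, -0.2497, 0.1764]
tool_rot: [-0.001, 0.99, -0.139, -0.001]
contact_force: [-0.4, 0.4, -2.5]
gripper_width: 0.267
grasp_force: 60.1
```

```bash
python3 - <<'E'
from h import *
print(delta([.511,-.251,.0853]),st()[0]['tool_pos'])
E
```

```text
[0.1395 0.1066 9.109 ] [ 0.51   -0.2497  0.1764]
```

Emit:
{"method": "move_arm", "body": {
  "rows": [
    [0.13,0.1,1.5,0,0,0,-1],
    [0,0,2,0,0,0,-1],
    [0,0,2,0,0,0,-1],
    [0,0,1.5,0,0,0,-1],
    [0,0,1,0,0,0,-1],
    [0,0,0.6,0,0,0,-1],
    [0,0,0,0,0,0,-1],
    [0,0,0,0,0,0,-1]
  ]
}}

```text
time: 16.52
tool_pos: [0.5117, -0.2516, 0.0917]
tool_rot: [0.0, 0.99, -0.139, 0.0]
contact_force: [0.4, -0.3, -2.1]
gripper_width: 0.274
grasp_force: 60.0
```

Emit:
{"method": "move_arm", "body": {
  "rows": [
    [0,0,0.2,0,0,0,-1],
    [0,0,0.2,0,0,0,-1],
    [0,0,0,0,0,0,-1]
  ]
}}

```text
time: 16.77
tool_pos: [0.5116, -0.252, 0.0877]
tool_rot: [0.0, 0.99, -0.139, 0.0]
contact_force: [0.0, 0.1, -2.9]
gripper_width: 0.279
grasp_force: 60.0
```

Emit:
{"method": "move_arm", "body": {
  "rows": [
    [0,0,0.1,0,0,0,-1],
    [0,0,0.08,0,0,0,-1],
    [0,0,0,0,0,0,-1]
  ]
}}

```text
time: 17.02
tool_pos: [0.5113, -0.2519, 0.0854]
tool_rot: [0.0, 0.99, -0.139, 0.0]
contact_force: [-0.0, -0.3, -2.8]
gripper_width: 0.275
grasp_force: 60.0
```

Emit:
{"method": "move_arm", "body": {
  "rows": [
    [0,0,0.08,0,0,0,-1],
    [0,0,0,0,0,0,-1],
    [0,0,0,0,0,0,-1]
  ]
}}

```text
time: 17.27
tool_pos: [0.5115, -0.2519, 0.0853]
tool_rot: [0.0, 0.99, -0.139, 0.0]
contact_force: [-2.3, 1.4, 3.0]
gripper_width: 0.275
grasp_force: 60.7
```

The foot touched the stand floor at the same height it was picked up from (0.0853). I'll release and retreat.

Emit:
{"method": "move_arm", "body": {
  "rows": [
    [0,0,0,0,0,0,0],
    [0,0,0,0,0,0,1],
    [0,0,0,0,0,0,1],
    [0,0,0,0,0,0,1],
    [0,0,0,0,0,0,1],
    [0,0,0,0,0,0,1],
    [0,0,0,0,0,0,1],
    [0,0,0,0,0,0,1],
    [0,0,0,0,0,0,1],
    [0,0,-1,0,0,0,1],
    [0,0,-2,0,0,0,1],
    [0,0,-3,0,0,0,1],
    [0,0,-3,0,0,0,1],
    [0,0,-3,0,0,0,1],
    [0,0,0,0,0,0,1],
    [0,0,0,0,0,0,1],
    [0,0,0,0,0,0,1]
  ]
}}

```text
time: 18.68
tool_pos: [0.5112, -0.2517, 0.2046]
tool_rot: [0.0, 0.99, -0.139, -0.0]
contact_force: [-0.2, 0.7, -0.0]
gripper_width: 0.999
grasp_force: 0.0
```

```bash
python3 - <<'E'
from h import *
# no viewing: compare pusher + stand patches in side view against start, as orange-grip and white-foot centroids
for t in('side0',None):
    f=load('side0') if t else grab('side','side6')
    c=f['img'][200:300,250:325].astype(int); B,G,R=c[...,0],c[...,1],c[...,2]
    o=(R-B>40); w=(c.min(-1)>150)
    for m in(o,w):
        y,x=np.nonzero(m);print(t,m.sum(),x.mean()+250,y.mean()+200,x.min()+250,x.max()+250,y.min()+200,y.max()+200)
print(st()[0]['tool_pos'],st()[0]['contact_force'],st()[0]['gripper_width'])
f=load('side6');print(w2px(f,[.514,-.251,.08]),w2px(f,[.511,-.2515,.08]))
E
```

```text
side0 424 287.99056603773585 238.5990566037736 281 295 220 255
side0 611 281.84451718494273 246.95908346972178 250 299 200 279
None 430 286.0813953488372 239.78604651162792 279 293 221 256
None 636 280.6933962264151 247.21069182389937 250 297 200 279
[ 0.5107 -0.2514  0.2035] [-1.0179  0.2539 -0.6839] 1.0021638012495246
[288.0385 236.8972] [286.3842 237.2538]
```

The pusher is upright: the grip's pixel extent is unchanged and its centre moved by the expected 2 px. I'll hand in.

```bash
python3 -c "
from plant import manip
print(manip.job_done())"
```

```text
the job is handed in; nothing more can be done
None
```

The job is handed in at about 19 s, with no verdict returned: the cover is pressed home in the pocket and the pusher is back upright in its stand, but I viewed 11 pictures, one over the limit of 10.

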